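# Refit the gas hob's control knob and hold it pressed in

### The arm

A 7-joint arm with a two-finger parallel gripper is mounted at the origin on the work surface. World frame = base frame: x ahead of the robot, y to its left, z up, the work surface at z = 0. Lengths are in m, angles in rad, forces in N, time in s.
With the tool pointing down it reaches from about 0.425 to 0.925 m from the base axis. Payload 6.8 kg.
Tool frame: the origin (TCP) lies where the fingers leave the gripper's body, on its centre line; the fingertips stand 73 mm ahead of it and the grasp point (between the pads) lies 54 mm ahead of it; z points along the fingers, y is the line along which they close (so a half turn about z gives the same grasp; the last joint's range is limited). The gripper opens to 85 mm and grips with 20 to 120 N. Pads are 22 mm wide; open, the fingers measure 114 mm over their backs; the gripper's body (76 mm by 85 mm) begins 54 mm behind the grasp point. The pads swing forward as they close: fully open they stand 13 mm farther back than shut.
Start: joints at [1.074, 0.477, 0.022, 1.555, -0.011, 1.109, -0.083], TCP at [0.256, -0.625, 0.304] pointing down, gripper open.
Joint ranges: [-2.96, 2.96], [-0.34, 2.1], [-1.41, 1.46], [0.24, 2.44], [-1.37, 4.51], [0.17, 1.92], [-2.96, 2.96]. Speed limits (rad/s): [2.39, 2.39, 3.14, 3.14, 3.14, 3.14, 3.14].

### API

Orientations are given as a rotation vector (axis times angle).
In Python, from bench import r gives the robot as it stands.
- The arm moves only by the tool move_tool, called after "Request:" by a JSON object that holds its "fn" and its "kwargs". Schema: {"type":"object","properties":{"moves":{"type":"array","items":{"type":"object","properties":{"sx":{"type":"number"},"sy":{"type":"number"},"sz":{"type":"number"},"ax":{"type":"number"},"ay":{"type":"number"},"az":{"type":"number"}},"additionalProperties":false},"minItems":1,"maxItems":5},"finger_gap":{"type":"number"},"grip_force":{"type":"number"},"only":{"type":"string"},"quiet":{"type":"boolean"},"lines":{"type":"string"}},"required":["moves"],"additionalProperties":false}. moves is a list of rows, 1 to 5 of them, each an object with the fields sx, sy, sz (the shift in fractions of the full range, 1 being 50 cm), ax, ay, az (a rotation vector in fractions of the full range, 1 being 120 degrees); a field left out counts as zero; each row is the pose to reach, as a shift and turn from the pose commanded when the call began, along the tool's axes at that moment; what a row does not reach only later rows make up. A row lasts 1/10 s, in which the tool goes at most 0.05 m and 0.15 rad, less where a joint would pass 70% of its speed; a pose out of reach is approached as far as the arm can. finger_gap is the finger opening in m, set as the call begins (left out keeps the last). The fingers move at their own pace and stop on an object; grip_force is the grip in N (left out, the last holds). Time passes only in rows, so rows that do not move let the fingers close. The tool returns the time, the measured TCP pose, the force, the opening and the grip force at its end. only (a regular expression) keeps the lines of the reply that match it, lines (a string "A,B") keeps lines A to B, and quiet returns only ok. Input that does not fit is refused with a message, and nothing moves.
- r.get_obs(): the state, without advancing time (a new reading comes with each control period).
- r.grab_frame(name): name is "side" or "top"; returns (picture, depth): 480x640x3 uint8, blue, green, red; 480x640 float32, m along the optical axis (not along the pixel's ray), 0 where there is no reading.
- r.camera_info(name): a dict with "camera_matrix" (3x3 intrinsics, pixels), "R" (3x3) and "t" (3): a world point X has camera coordinates R X + t. Camera axes: x right, y down, z forward; pixel columns grow to the right and rows downward; lengths in m; the calibration is good to about 2 mm. A picture is of the moment at which its call begins. camera_info takes no time and is no camera call.
- r.hand_in(): hands the job in; it is judged then, once.
The state is a dict: "clock": time; "joints": joint angles; "qvel": joint speeds; "tau": joint torques, N m; "tcp_pos": TCP position; "orientation": TCP orientation; "contact_force": force on the tool from outside, world axes, zero at the start; "moment": the same for the moment, N m; "grip_width": finger opening in m; "gripper_force": force on a finger pad.
Only numpy, scipy, OpenCV 4.12 (cv2) and the standard library are available. Lean on these libraries where they do the work, as an engineer would, in place of code of your own. Each camera call takes 0.05 s, during which the arm holds its last target. There are 200 camera calls.

### The job

Refit the control of the gas hob: first lay the square aluminium trim plate flat and squarely on the orange-red square seat of the same size around the brass spindle, edges in line, and let go of it; then turn the black knob so that its pointer matches the flat of the spindle and push it fully home. Finish while still holding the knob firmly pressed in towards the end of the spindle's sprung travel, without letting go, and leave the bowl and the wooden block where they are.

Things in the scene. Friction and masses are not known exactly. Their poses are not given: they have to be found in the camera images.
- hob: Black-topped steel single-burner gas hob, 360 (its x) x 280 (its y) x 60 mm high, fixed to the table; origin under its centre, z up, +x from the control strip towards the burner. Pot-rest arms up to 95 mm above the table; the nearest arm end is about 110 mm from the spindle.
- seat (a point): Centre of the top face of the orange-red square seat on the hob's control strip, 70 mm above the table. The seat is 56 x 56 mm and stands 10 mm above the hob's top, its edges parallel to the hob's; axes as the hob's. The spindle rises upright through its centre.
- spindle_tip (a point): Centre of the top of the brass D-spindle, on its axis: a 14 mm rod with one flat 1 mm from the axis. Its +x points out through the flat (white stripe), within 0.8 rad of the hob's +x. The top edge is chamfered by 0.7 mm. At rest the tip is 32 mm above the seat, 102 mm above the table. It cannot turn; it slides straight down against a spring.
- spindle (a joint): How far the spindle is pushed in (m): 0 at rest, 0.008 at its stop. Spring: 2.5 N at the start, 6.5 N at the stop; it springs back when let go.
- trim_plate: Loose square aluminium trim plate, 56 x 56 x 8 mm, with a 31 mm round hole in the middle, lying flat on the table; about 0.07 kg; origin at the centre of its underside, axes parallel to its edges, z up. Same outline as the seat; any quarter turn will do. Its hole does not pass over the knob.
- knob: Loose black knob standing on its open underside, about 0.11 kg; origin at the underside's centre, z up. Round skirt 42 mm across, 18 mm high; on it a grip bar 40 mm long (its x), 12 mm wide (its y), 20 mm high. A white pointer line runs from the bar's middle to its +x end. +x starts within 0.7 rad of world +x. It fits with +x the way the spindle's flat faces.
- knob_socket (a point): Centre of the ceiling of the D-socket under the knob, 14 mm above the underside on its axis; meets spindle_tip when fully home. Socket radius 8 mm, flat 1.9 mm from the axis on the +x (pointer) side, wider in the first 3 mm. Once home the skirt is 10 mm above the stacked plate (2 mm with the spindle at its stop).
- bowl: Small aluminium bowl, 100 mm across, 42 mm high; origin under its centre. Not to be moved.
- wood_block: Wooden block, 50 mm cube; origin under its centre. Not to be moved.

How it is judged:
On the way:
1. the trim plate lies flat and square on the seat and has been let go (horizontal distance between trim_plate and seat below 0.005 m and z of trim_plate in the frame of seat between -0.002 and 0.002 m and angle between trim_plate's own z axis and vertical below 0.06 rad and (angle between the x axis of trim_plate and the x axis of hob, either way round below 0.12 rad or angle between the x axis of trim_plate and the y axis of hob, either way round below 0.12 rad) and contact force between the fingers and trim_plate below 0.1 N and linear speed of trim_plate below 0.01 m/s), for 0.2 s.
At the end, for the whole second after the job is handed in: Trim plate let go, flat on the seat within 5 mm and 0.12 rad (any quarter turn); knob home (socket ceiling within 3 mm of the tip), upright within 0.1 rad, pointer with the flat within 0.35 rad; fingers still on the knob (over 1.5 N), steady, spindle held over 4 mm in (horizontal distance between trim_plate and seat below 0.005 m and z of trim_plate in the frame of seat between -0.002 and 0.002 m and angle between trim_plate's own z axis and vertical below 0.06 rad and (angle between the x axis of trim_plate and the x axis of hob, either way round below 0.12 rad or angle between the x axis of trim_plate and the y axis of hob, either way round below 0.12 rad) and distance between knob_socket and spindle_tip below 0.003 m and angle between the x axis of knob and the x axis of spindle_tip, either way round below 0.35 rad and angle between the z axis of knob and the z axis of spindle_tip, either way round below 0.1 rad and value of joint spindle above 0.004 m and contact force between the fingers and knob above 1.5 N and linear speed of knob below 0.01 m/s); the arm keeps its last pose, push and grip.
It fails at once if the aluminium bowl is moved by more than 30 mm (distance of bowl from where it was at the start of the episode above 0.03 m).
It fails at once if the wooden block is moved by more than 30 mm (distance of wood_block from where it was at the start of the episode above 0.03 m).
It also fails if it takes over 56 s, if anything falls off the work surface, if the arm or the gripper's body presses on something with over 40 N, if the wrist force passes 120 N, or if a joint passes its speed limit or range.

## Working session

There is one attempt and no reset: what is moved stays moved. The work goes in short steps, Python scripts to look and compute and a tool call to move; the robot and the scene stay as the last step left them, time stands still between calls to the robot, and variables do not carry over. Pictures are saved under pics/ and viewed, at most 10 in all, crops included, and the job is handed in when it is done.

```bash
ls; mkdir -p pics; python3 - <<'E'
from bench import r
import cv2,numpy as np
np.set_printoptions(precision=4,suppress=True)
o=r.get_obs();print(o['clock'],o['tcp_pos'],o['orientation'],o['grip_width'])
for n in('top','side'):
    p,d=r.grab_frame(n);cv2.imwrite(f'pics/{n}0.png',p);np.save(f'pics/{n}0.npy',d)
    c=r.camera_info(n);print(n,c)
E
```

```text
bench.py
pics
0.0 [ 0.2557 -0.6242  0.3029] [-3.0807 -0.6066  0.0008] 0.08558050088281324
top {'camera_matrix': array([[510.0699,   0.    , 319.0333],
       [  0.    , 510.0699, 250.6254],
       [  0.    ,   0.    ,   1.    ]]), 'R': array([[-0.0261, -0.9994,  0.0206],
       [-0.9881,  0.0227, -0.1522],
       [ 0.1516, -0.0243, -0.9881]]), 't': array([-0.0017,  0.5794,  0.9979])}
side {'camera_matrix': array([[598.2895,   0.    , 320.2326],
       [  0.    , 598.2895, 232.9696],
       [  0.    ,   0.    ,   1.    ]]), 'R': array([[ 0.9966, -0.0822,  0.0085],
       [-0.0426, -0.5989, -0.7997],
       [ 0.0708,  0.7966, -0.6004]]), 't': array([-0.582 ,  0.0884,  1.2607])}
```

View pics/top0.png

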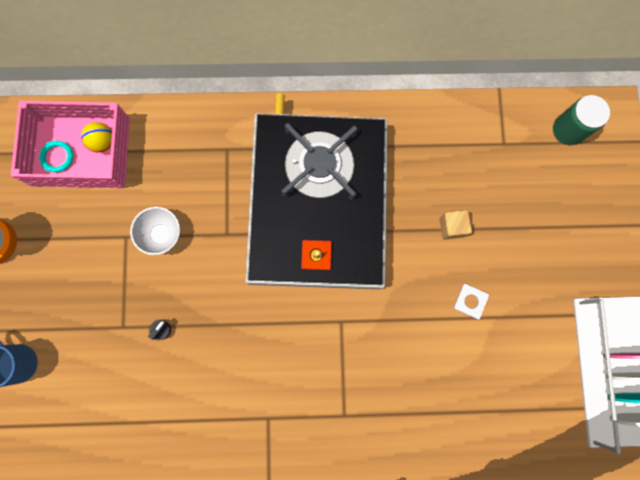

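View pics/side0.png

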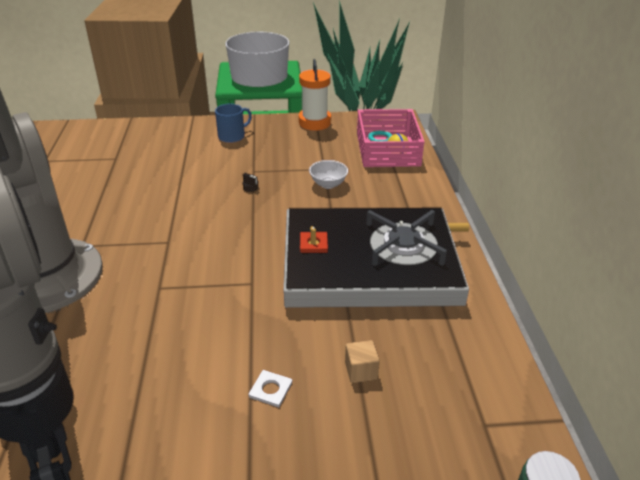

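The top view shows the plate at (472,301), seat and spindle at (317,255), knob at (160,329), bowl at (156,231) and block at (457,223). The side view agrees, with the plate at (270,388), seat at (314,242) and knob at (250,183). Next I'll measure these.

```bash
cat > h.py <<'E'
import cv2,numpy as np
from bench import r
np.set_printoptions(precision=4,suppress=True)
def ray(n,px,z):
    c=r.camera_info(n);K,R,t=c['camera_matrix'],c['R'],c['t']
    px=np.atleast_2d(px).astype(float)
    d=(R.T@np.linalg.inv(K)@np.c_[px,np.ones(len(px))].T).T; C=-R.T@t
    return C+d*((z-C[2])/d[:,2])[:,None]
def quad(n,mask,z):
    cs,_=cv2.findContours(mask.astype(np.uint8),0,cv2.CHAIN_APPROX_NONE)
    c=max(cs,key=cv2.contourArea)[:,0]
    w=ray(n,c,z)[:,:2]
    (cx,cy),(a,b),ang=cv2.minAreaRect((w*1000).astype(np.float32))
    return np.array([cx,cy])/1000,(a,b),ang
def sub(mask,x0,x1,y0,y1):
    m=np.zeros_like(mask);m[y0:y1,x0:x1]=mask[y0:y1,x0:x1];return m
E
python3 - <<'E'
from h import *
rois={'top':dict(plate=(445,500,275,330),seat=(295,340,232,280),knob=(140,180,310,350)),
 'side':dict(plate=(240,300,365,410),seat=(292,335,220,258),knob=(235,265,168,198))}
ims=[]
for n in rois:
    p=cv2.imread(f'pics/{n}0.png');b,g,rr=[p[...,i].astype(int) for i in range(3)]
    white=(b>150);red=(rr>150)&(g<100)&(b<80)
    print(n,'plate',quad(n,sub(white,*rois[n]['plate']),.008),'seat',quad(n,sub(red,*rois[n]['seat']),.07))
    hob=(p.max(2)<60)
    if n=='top': print('hobblack',quad(n,cv2.morphologyEx(sub(hob,235,400,105,295).astype(np.uint8),cv2.MORPH_CLOSE,np.ones((9,9))),.06))
    k=rois[n]['knob'];dark=sub(p.max(2)<70,*k)
    print('knob dark @.018',quad(n,dark,.018))
    kk=sub(b>110,*k);ys,xs=np.nonzero(kk)
    print('white px',len(xs)); w=ray(n,np.c_[xs,ys],.038)
    if len(xs): print(w.min(0),w.max(0),w.mean(0),cv2.fitLine((w[:,:2]*1000).astype(np.float32),cv2.DIST_L2,0,.01,.01).ravel())
    for q in('knob','seat'):
        x0,x1,y0,y1=rois[n][q];ims.append(cv2.resize(p[y0:y1,x0:x1],(390,290),interpolation=cv2.INTER_CUBIC))
cv2.imwrite('pics/z0.png',np.vstack([np.hstack(ims[:2]),np.hstack(ims[2:])]))
E
```

```text
top plate (array([ 0.4707, -0.3331]), (59.37773513793945, 58.56730270385742), 64.54055786132812) seat (array([ 0.5675, -0.0089]), (57.53635025024414, 57.46263885498047), 86.53968811035156)
hobblack (array([ 0.6872, -0.0168]), (265.46142578125, 345.3606872558594), 86.56843566894531)
knob dark @.018 (array([0.4224, 0.3043]), (22.67881965637207, 41.71499252319336), 53.2569694519043)
white px 45
[0.4274 0.2997 0.038 ] [0.445  0.3154 0.038 ] [0.4365 0.3075 0.038 ] [  0.7722  -0.6354 436.5247 307.5481]
side plate (array([ 0.4704, -0.3345]), (58.83081817626953, 57.775142669677734), 64.14481353759766) seat (array([ 0.5678, -0.0103]), (54.859859466552734, 54.44742965698242), 85.89527130126953)
knob dark @.018 (array([0.4285, 0.3071]), (34.254390716552734, 90.09769439697266), 7.163593292236328)
white px 10
[0.4333 0.301  0.038 ] [0.4434 0.3114 0.038 ] [0.4384 0.3057 0.038 ] [  0.7129  -0.7013 438.3579 305.7044]
```

View pics/z0.png

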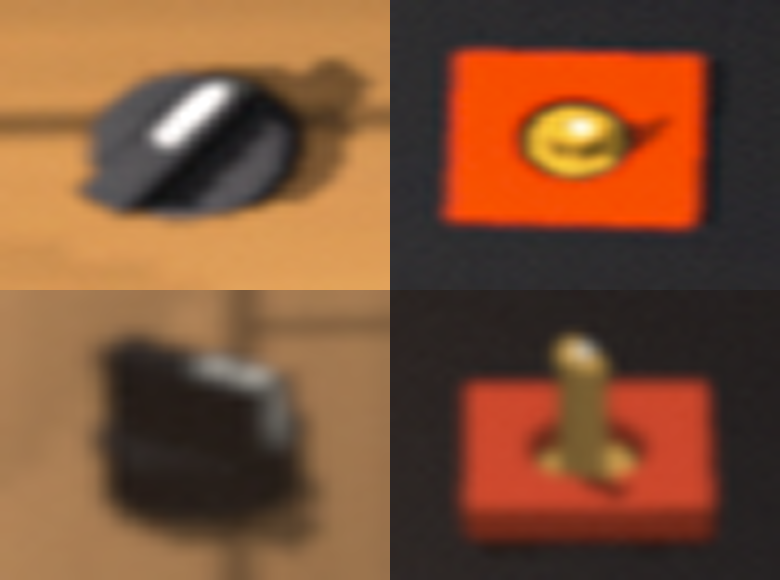

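```bash
cat >> h.py <<'E'
from scipy.spatial.transform import Rotation as Ro
def go(pos,yaw_y):
    "shift/turn in tool axes to TCP pos, tool down, tool y at world yaw (deg, mod 180)"
    o=r.get_obs();T=Ro.from_rotvec(o['orientation']);best=None
    for a in(yaw_y,yaw_y+180):
        a=np.radians(a);y=np.array([np.cos(a),np.sin(a),0]);z=np.array([0,0,-1.]);x=np.cross(y,z)
        v=(T.inv()*Ro.from_matrix(np.c_[x,y,z])).as_rotvec()
        if best is None or np.linalg.norm(v)<np.linalg.norm(best):best=v
    yy=T.as_matrix()[:,1]
    print('t',o['clock'],'tcp',o['tcp_pos'],'y yaw',np.degrees(np.arctan2(yy[1],yy[0])).round(2),'j7',o['joints'][6].round(2),'\nd',T.inv().apply(np.array(pos)-o['tcp_pos']),'rot',best)
def proj(n,X):
    c=r.camera_info(n);q=c['camera_matrix']@(c['R']@np.array(X)+c['t']);return q[:2]/q[2]
E
python3 - <<'E'
from h import *
go([.4705,-.334,.15],-25.7)
ims=[]
for n in('top','side'):
    p=cv2.imread(f'pics/{n}0.png');u,v=proj(n,[.5677,-.0096,.102]);print(n,u,v,proj(n,[.5777,-.0096,.102]),proj(n,[.5677,.0004,.102]))
    u,v=int(round(u)),int(round(v))
    c=p[v-10:v+11,u-10:u+11];ims.append(cv2.resize(c,(399,399),interpolation=cv2.INTER_NEAREST))
cv2.imwrite('pics/tip.png',np.hstack(ims))
E
```

```text
t 0.1 tcp [ 0.2557 -0.6242  0.303 ] y yaw -67.72 j7 -0.08 
d [ 0.3088 -0.1869  0.1533] rot [-0.0016 -0.0005 -0.7334]
top 316.53398871618646 252.03626581318392 [316.4028 246.9172] [311.3484 252.1541]
side 313.14643976930535 227.32967818360711 [317.9872 227.126 ] [312.7951 224.4761]
```

View pics/tip.png

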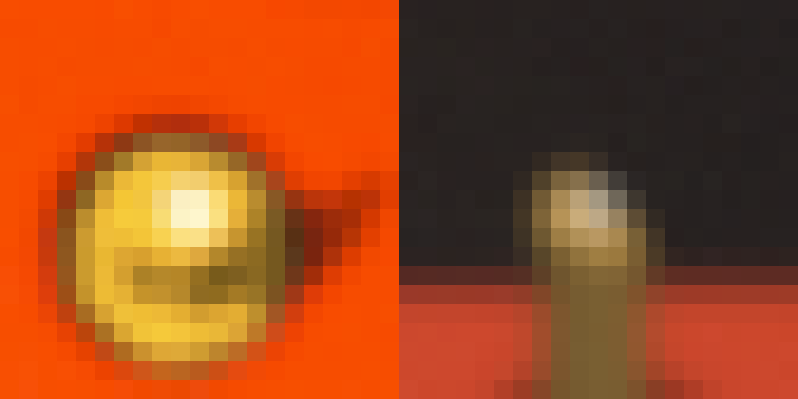

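The tip crop shows the brass D top at about (317,252) in the top view and (313,227) in the side view, with a whitish stripe on it. I'll start the approach to the plate, and use depth to get the D's orientation.

The manual's scale: shifts go in shares of 50 cm and turns go in shares of 120 degrees. Converting my numbers, 0.2 m is 0.4, 0.16 m is 0.32, -0.733 rad is -0.35.

Request:
{"fn": "move_tool", "kwargs": {"moves": [{"sx":0.08, "sy":-0.05, "sz":0.04, "az":-0.0702}, {"sx":0.16, "sy":-0.1, "sz":0.08, "az":-0.1404}, {"sx":0.24, "sy":-0.15, "sz":0.12, "az":-0.2101}, {"sx":0.32, "sy":-0.2, "sz":0.16, "az":-0.2803}, {"sx":0.4, "sy":-0.24, "sz":0.2, "az":-0.35}], "finger_gap": 0.08, "grip_force": 30}}

```text
clock: 0.6
tcp_pos: [0.3935, -0.4387, 0.2047]
orientation: [-2.655, -1.679, 0.0]
contact_force: [0.6, -0.6, 0.8]
grip_width: 0.08
gripper_force: 0.0
```

```bash
python3 - <<'E'
from h import *
for n in('top','side'):
    c=r.camera_info(n);K,R,t=c['camera_matrix'],c['R'],c['t']
    d=np.load(f'pics/{n}0.npy')
    p=cv2.imread(f'pics/{n}0.png').astype(int)
    u0,v0=proj(n,[.5677,-.0096,.102]);u0,v0=int(round(u0)),int(round(v0))
    vs,us=np.mgrid[v0-6:v0+9,u0-8:u0+9]
    D=d[vs,us];X=np.stack([(us-K[0,2])*D/K[0,0],(vs-K[1,2])*D/K[1,1],D],-1)
    W=(X-t)@R
    print(n,'z mm');print((W[...,2]*1000).round().astype(int))
    print('blue');print(p[vs,us,0])
    m=W[...,2]>.093
    w=W[m]*1000;print('n',m.sum(),'mean',w.mean(0));e=np.linalg.eigh(np.cov(w[:,:2].T));print(e[0]**.5*4,np.degrees(np.arctan2(e[1][1],e[1][0])))
go([.4705,-.334,.15],-25.7)
E
```

```text
top z mm
[[  70   71   71   68   71   69   69   71   71   71   70   71   72   69
    73   71   74]
 [  69   69   67   68   70   71   71   67   71   68   70   70   69   71
    71   71   68]
 [  71   72   71   70   69   67   65   66   67   69   72   69   71   70
    68   69   68]
 [  70   67   67   67   62   60   63   59   60   56   64   64   68   72
    72   71   71]
 [  71   71   71   59   60   61   65   62   59   63   58   62   63 1074
    68   68   71]
 [  72   74   61   59   65   64   62   61   65  103  104   99   60   67
    73   71   68]
 [  69   65   58   61   61   65   61  103  102   99  101  103   63   58
    71   68   70]
 [  71   60   63   59   66  102  103  103  103  102  102  101   64   58
    66   67   71]
 [  68   60   63   65   64  100  103  100  104  107  100   79   62   58
    64   70   71]
 [  66   61   63   62   61   94  101   99  101  101   94   61   63   62
    61   68   71]
 [  70   62   60   63   63   77   91   92 
[... 3196 characters left out ...]
33  33  32]
 [ 34  33  34  34  37  49  69  88  98  80  54  38  31  32  32  32  32]
 [ 32  33  33  34  37  41  50  61  66  62  50  38  33  32  35  32  33]
 [ 36  36  36  35  36  39  46  50  54  53  47  38  35  35  35  36  35]
 [ 40  39  40  42  40  40  44  49  50  49  44  42  40  39  39  39  40]
 [ 44  44  43  43  43  43  46  48  50  49  46  44  43  43  43  43  43]
 [ 45  45  45  45  44  44  47  49  49  49  48  45  43  44  46  43  44]
 [ 45  46  44  43  44  44  46  50  50  49  47  43  43  44  45  44  44]]
n 31 mean [562.2668 -77.5109 146.3544]
[ 11.2333 986.8696] [175.7955  85.7955]
t 0.6 tcp [ 0.3935 -0.4387  0.2047] y yaw -25.4 j7 0.19 
d [0.1276 0.0247 0.0547] rot [-0.0004 -0.0001  0.0052]
```

Scaled: 0.128 m is 0.256, 0.086 m is 0.172, 0.005 rad is 0.0024.

Request:
{"fn": "move_tool", "kwargs": {"moves": [{"sx":0.086, "sy":0.016, "sz":0.04, "az":0.001}, {"sx":0.172, "sy":0.032, "sz":0.08, "az":0.0024}, {"sx":0.256, "sy":0.05, "sz":0.11, "az":0.0024}, {"sx":0.256, "sy":0.05, "sz":0.11, "az":0.0024}], "finger_gap": 0.08}}

```text
clock: 1.0
tcp_pos: [0.4748, -0.3284, 0.1483]
orientation: [-2.651, -1.676, -0.004]
contact_force: [-0.7, -0.9, -0.6]
grip_width: 0.0798
gripper_force: 0.0
```

```bash
python3 - <<'E'
from h import *
def tip(n):
    p,d=r.grab_frame(n)
    c=r.camera_info(n);K,R,t=c['camera_matrix'],c['R'],c['t']
    u0,v0=map(int,proj(n,[.5677,-.0096,.102]))
    vs,us=np.mgrid[v0-9:v0+9,u0-9:u0+10]
    D=d[vs,us];X=np.stack([(us-K[0,2])*D/K[0,0],(vs-K[1,2])*D/K[1,1],D],-1)
    z=((X-t)@R)[...,2]; return us,vs,z
for n in('top','side'):
    Z=[]
    for i in range(6):
        us,vs,z=tip(n);Z.append(z)
    z=np.median(Z,0);m=(z>.0975)&(z<.107)
    w=ray(n,np.c_[us[m],vs[m]],.102)[:,:2]*1000
    e=np.linalg.eigh(np.cov(w.T));print(n,m.sum(),'mean',w.mean(0),'4sd',e[0]**.5*4,'flat yaw',np.degrees(np.arctan2(e[1][1,0],e[1][0,0])))
    print('minrect',cv2.minAreaRect(w.astype(np.float32)))
go([.4705,-.334,.15],-25.7)
p,d=r.grab_frame('side');cv2.imwrite('pics/s1.png',p)
E
```

```text
top 25 mean [565.5578 -10.9079] 4sd [ 8.2721 15.1434] flat yaw -156.00860091434464
minrect ((565.2100219726562, -11.225521087646484), (6.948716163635254, 12.975777626037598), 25.480512619018555)
side 17 mean [566.6281 -13.4751] 4sd [ 9.2161 17.8532] flat yaw -163.49792017842395
minrect ((565.871826171875, -13.121377944946289), (7.0649919509887695, 15.045609474182129), 26.50713539123535)
t 1.6 tcp [ 0.471  -0.3365  0.1507] y yaw -26.06 j7 -0.08 
d [ 0.0021 -0.0015  0.0007] rot [ 0.0003  0.0001 -0.0063]
```

Scaled: 0.077 m is 0.154, 0.074 m is 0.148, -0.006 rad is -0.0029.

Request:
{"fn": "move_tool", "kwargs": {"moves": [{"sx":0.004, "sy":-0.002, "sz":0.06, "az":-0.0029}, {"sx":0.004, "sy":-0.002, "sz":0.12, "az":-0.0029}, {"sx":0.004, "sy":-0.002, "sz":0.148, "az":-0.0029}, {"sx":0.004, "sy":-0.002, "sz":0.154, "az":-0.0029}, {"sx":0.004, "sy":-0.002, "sz":0.154, "az":-0.0029}], "finger_gap": 0.08}}

```text
clock: 2.15
tcp_pos: [0.4714, -0.3339, 0.0736]
orientation: [-2.659, -1.672, 0.0]
contact_force: [-0.2, 0.1, 0.7]
grip_width: 0.08
gripper_force: 0.0
```

Request:
{"fn": "move_tool", "kwargs": {"moves": [{}, {}, {}, {}, {}], "finger_gap": 0.05, "grip_force": 30}}

```text
clock: 2.65
tcp_pos: [0.4719, -0.3342, 0.0752]
orientation: [2.658, 1.671, 0.001]
contact_force: [-0.7, 0.6, 6.1]
grip_width: 0.0543
gripper_force: 30.4
```

```bash
python3 -c "
from h import *
p,d=r.grab_frame('side');cv2.imwrite('pics/s2.png',cv2.resize(p[280:440,190:390],(800,600)))
go([.4705,-.334,.073],-25.7)"
```

```text
t 2.7 tcp [ 0.4719 -0.3343  0.0752] y yaw -25.68 j7 -0.11 
d [-0.0004 -0.0013  0.0022] rot [0.0022 0.0004 0.0004]
```

View pics/s2.png

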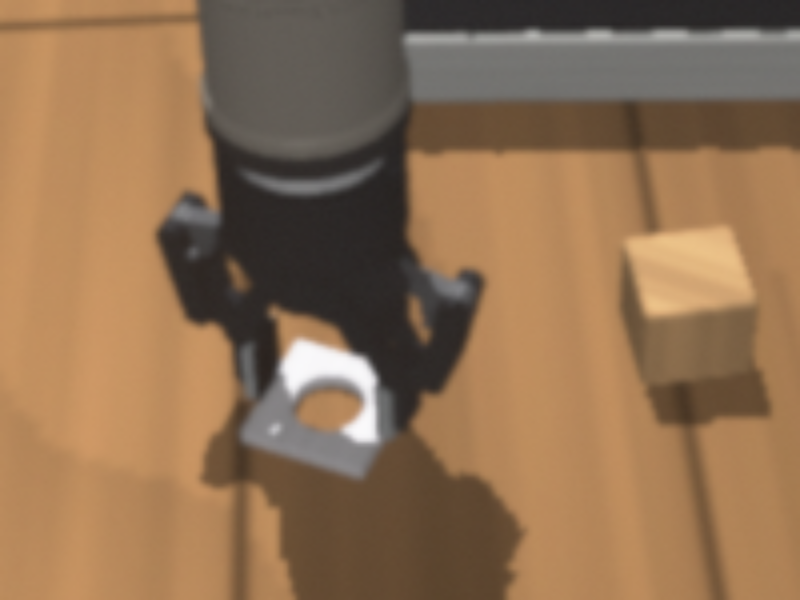

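The plate is gripped at about (310,410) in the crop, with one pad on each side edge. I'll lift it and carry it over.

Request:
{"fn": "move_tool", "kwargs": {"moves": [{"sz":-0.06}, {"sz":-0.14}, {"sz":-0.22}, {"sz":-0.29}, {"sz":-0.29}]}}

```text
clock: 3.2
tcp_pos: [0.4738, -0.3353, 0.2247]
orientation: [2.651, 1.667, 0.007]
contact_force: [-0.2, 0.4, 0.0]
grip_width: 0.0541
gripper_force: 31.8
```

```bash
python3 -c "
from h import *
go([.5677,-.0096,.22],-3.5)"
```

```text
t 3.2 tcp [ 0.4738 -0.3353  0.2247] y yaw -25.69 j7 -0.05 
d [ 0.3342 -0.0566  0.0037] rot [ 0.0105  0.0034 -0.3873]
```

Scaled: 0.225 m is 0.45, 0.18 m is 0.36, -0.387 rad is -0.1848.

Request:
{"fn": "move_tool", "kwargs": {"moves": [{"sx":0.09, "sy":-0.016, "az":-0.0382}, {"sx":0.18, "sy":-0.032, "az":-0.0764}, {"sx":0.27, "sy":-0.046, "az":-0.1146}, {"sx":0.36, "sy":-0.062, "az":-0.1528}, {"sx":0.45, "sy":-0.076, "az":-0.1848}]}}

```text
clock: 3.7
tcp_pos: [0.5344, -0.1129, 0.2186]
orientation: [2.285, 2.156, -0.0]
contact_force: [1.0, -0.9, -1.6]
grip_width: 0.0539
gripper_force: 31.8
```

Request:
{"fn": "move_tool", "kwargs": {"moves": [{"sx":0.06, "sy":-0.004}, {"sx":0.12, "sy":-0.008}, {"sx":0.18, "sy":-0.012}, {"sx":0.2, "sy":-0.016}]}}

```text
clock: 4.1
tcp_pos: [0.5323, -0.0105, 0.2186]
orientation: [-2.283, -2.157, -0.002]
contact_force: [0.7, 0.2, -0.2]
grip_width: 0.0535
gripper_force: 31.8
```

```bash
python3 -c "
from h import *
go([.5677,-.0096,.22],-3.5)"
```

```text
t 4.1 tcp [ 0.5323 -0.0105  0.2186] y yaw -3.23 j7 -0.34 
d [ 0.0029  0.0353 -0.0013] rot [ 0.0004 -0.0015  0.0047]
```

Scaled: 0.035 m is 0.07, 0.02 m is 0.04, 0.004 rad is 0.0019.

Request:
{"fn": "move_tool", "kwargs": {"moves": [{"sx":0.004, "sy":0.04, "az":0.0019}, {"sx":0.006, "sy":0.07, "az":0.0019}, {"sx":0.006, "sy":0.07, "az":0.0019}, {"sx":0.006, "sy":0.07, "az":0.0019}]}}

```text
clock: 4.5
tcp_pos: [0.5671, -0.0142, 0.2181]
orientation: [-2.293, -2.147, 0.002]
contact_force: [-1.0, 0.0, -1.2]
grip_width: 0.0541
gripper_force: 31.9
```

```bash
python3 - <<'E'
from h import *
go([.5677,-.0096,.20],-3.5)
o=r.get_obs();z=o['tcp_pos'][2]-.0752
ims=[]
for n in('top','side'):
    p,d=r.grab_frame(n);u,v=map(int,proj(n,[.5677,-.0096,z+.008]));c=p[v-45:v+45,u-60:u+60];ims.append(cv2.resize(c,(400,300),interpolation=cv2.INTER_CUBIC))
    b=p[...,0].astype(int);s=p.max(2).astype(int)-p.min(2)
    m=(p.min(2)>150)&(s<40)
    try:print(n,quad(n,sub(m,u-40,u+40,v-35,v+35),z+.008))
    except Exception as e:print(e)
cv2.imwrite('pics/c1.png',np.hstack(ims))
E
```

```text
t 4.5 tcp [ 0.5671 -0.0142  0.2181] y yaw -3.78 j7 -0.34 
d [0.0046 0.0003 0.0181] rot [-0.0009  0.0005 -0.0048]
top (array([0.5996, 0.0119]), (73.4809341430664, 26.130098342895508), 14.971051216125488)
side (array([ 0.5677, -0.0154]), (52.79130554199219, 54.26643371582031), 86.00273132324219)
```

View pics/c1.png

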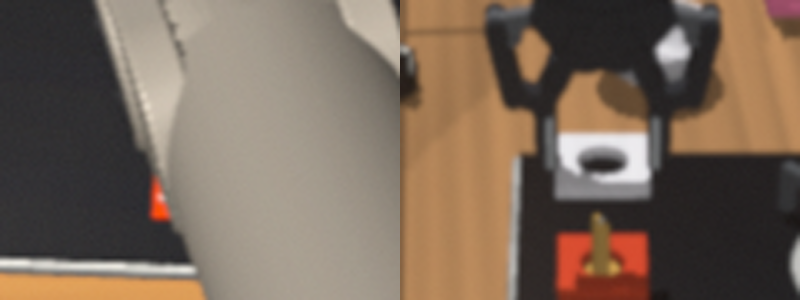

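In the side view the plate is held level above the spindle, at (602,160) in the composite. It needs to move about 5 mm in +y. I'll correct that, lower partway and check again.

Scaled: 0.06 m is 0.12, 0.005 m is 0.01.

Request:
{"fn": "move_tool", "kwargs": {"moves": [{"sx":0.01}, {"sx":0.01, "sz":0.04}, {"sx":0.01, "sz":0.09}, {"sx":0.01, "sz":0.12}, {"sx":0.01, "sz":0.12}]}}

```text
clock: 5.1
tcp_pos: [0.5664, -0.0084, 0.1565]
orientation: [-2.29, -2.146, 0.005]
contact_force: [0.4, 0.1, -0.9]
grip_width: 0.054
gripper_force: 32.0
```

```bash
python3 - <<'E'
from h import *
go([.5677,-.0096,.1452],-3.5)
o=r.get_obs();z=o['tcp_pos'][2]-.0752
p,d=r.grab_frame('side');u,v=map(int,proj('side',[.5677,-.0096,z+.008]))
s=p.max(2).astype(int)-p.min(2);m=(p.min(2)>140)&(s<45)
q=sub(m,u-35,u+35,v-30,v+30);q=cv2.morphologyEx(q.astype(np.uint8),cv2.MORPH_CLOSE,np.ones((5,5)))
print(quad('side',q,z+.008))
E
```

```text
t 5.1 tcp [ 0.5664 -0.0084  0.1565] y yaw -3.71 j7 -0.39 
d [-0.0012  0.0015  0.0113] rot [-0.0044  0.0004 -0.0036]
(array([ 0.5673, -0.0116]), (55.145511627197266, 54.6190299987793), 85.94621276855469)
```

Scaled: 0.0115 m is 0.023, 0.001 m is 0.002, -0.004 rad is -0.0019.

Request:
{"fn": "move_tool", "kwargs": {"moves": [{"sx":0.002, "sy":0.002, "sz":0.008, "ax":-0.0019}, {"sx":0.002, "sy":0.002, "sz":0.016, "ax":-0.0019}, {"sx":0.002, "sy":0.002, "sz":0.02, "ax":-0.0019}, {"sx":0.002, "sy":0.002, "sz":0.023, "ax":-0.0019}, {"sx":0.002, "sy":0.002, "sz":0.023, "ax":-0.0019}]}}

```text
clock: 5.65
tcp_pos: [0.569, -0.0075, 0.147]
orientation: [2.29, 2.146, 0.004]
contact_force: [-0.3, 0.7, -0.7]
grip_width: 0.0541
gripper_force: 32.0
```

```bash
python3 - <<'E'
from h import *
go([.5677,-.0096,.1452],-3.5)
E
```

```text
t 5.65 tcp [ 0.569  -0.0075  0.147 ] y yaw -3.73 j7 -0.4 
d [-0.0022 -0.0012  0.0018] rot [ 0.004   0.0001 -0.004 ]
```

Scaled: 0.0025 m is 0.005, 0.002 m is 0.004.

Request:
{"fn": "move_tool", "kwargs": {"moves": [{"sz":0.002}, {"sz":0.004}, {"sz":0.005}, {"sz":0.005}]}}

```text
clock: 6.05
tcp_pos: [0.5692, -0.0075, 0.1452]
orientation: [2.29, 2.146, 0.004]
contact_force: [-1.9, -1.0, 4.2]
grip_width: 0.0539
gripper_force: 33.2
```

```bash
python3 - <<'E'
from h import *
go([.5677,-.0096,.1452],-3.5)
o=r.get_obs();z=.078
p,d=r.grab_frame('side');u,v=map(int,proj('side',[.5677,-.0096,z]))
s=p.max(2).astype(int)-p.min(2);m=(p.min(2)>140)&(s<45)
q=sub(m,u-35,u+35,v-30,v+30);q=cv2.morphologyEx(q.astype(np.uint8),cv2.MORPH_CLOSE,np.ones((5,5)))
print(quad('side',q,z))
E
```

```text
t 6.05 tcp [ 0.5692 -0.0075  0.1452] y yaw -3.73 j7 -0.4 
d [-0.0022 -0.0014 -0.    ] rot [ 0.0043  0.0003 -0.0041]
(array([ 0.5714, -0.0094]), (58.25082015991211, 53.48278045654297), 88.17342376708984)
```

Scaled: -0.0015 m is -0.003.

Request:
{"fn": "move_tool", "kwargs": {"moves": [{"sy":-0.003}, {"sy":-0.003}]}}

```text
clock: 6.3
tcp_pos: [0.5685, -0.0074, 0.1453]
orientation: [2.289, 2.145, 0.007]
contact_force: [2.1, -1.0, 5.6]
grip_width: 0.0533
gripper_force: 32.9
```

Request:
{"fn": "move_tool", "kwargs": {"moves": [{}, {}, {}], "finger_gap": 0.078}}

```text
clock: 6.6
tcp_pos: [0.5671, -0.0073, 0.1441]
orientation: [2.291, 2.147, 0.003]
contact_force: [-0.6, 0.3, -0.8]
grip_width: 0.0779
gripper_force: 0.0
```

Request:
{"fn": "move_tool", "kwargs": {"moves": [{"sz":-0.06}, {"sz":-0.14}, {"sz":-0.22}, {"sx":-0.06, "sz":-0.26}, {"sz":-0.26}]}}

```text
clock: 7.1
tcp_pos: [0.5685, -0.0162, 0.2775]
orientation: [2.299, 2.126, 0.004]
contact_force: [0.4, -1.3, -1.1]
grip_width: 0.0778
gripper_force: 0.0
```

```bash
python3 - <<'E'
from h import *
z=.078
p,d=r.grab_frame('side');u,v=map(int,proj('side',[.5677,-.0096,z]))
s=p.max(2).astype(int)-p.min(2);m=(p.min(2)>140)&(s<45)
q=sub(m,u-35,u+35,v-30,v+30);q=cv2.morphologyEx(q.astype(np.uint8),cv2.MORPH_CLOSE,np.ones((5,5)))
print(quad('side',q,z))
cv2.imwrite('pics/c2.png',cv2.resize(p[v-45:v+45,u-60:u+60],(800,600),interpolation=cv2.INTER_CUBIC))
go([.43,.313,.2],50.5)
E
```

```text
(array([ 0.5695, -0.0105]), (61.88561248779297, 55.090782165527344), 85.93927001953125)
t 7.15 tcp [ 0.5678 -0.0052  0.2763] y yaw -3.84 j7 -0.33 
d [ 0.3081 -0.1594  0.0756] rot [ 0.0076  0.0019 -0.9484]
```

View pics/c2.png

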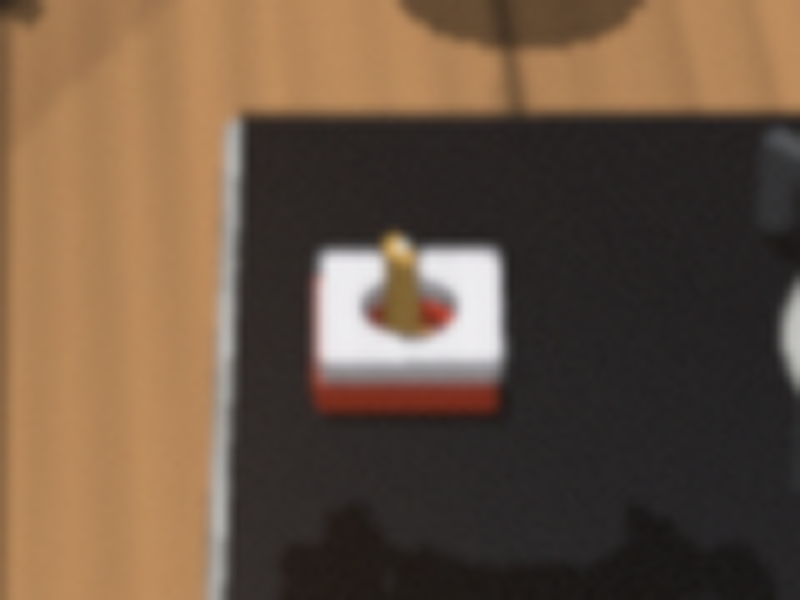

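The plate lies flat on the seat, with edges within about 1.5 mm, at (410,310) in the crop. Next I'll measure the knob precisely from the saved depth.

Scaled: 0.22 m is 0.44, 0.02 m is 0.04, -0.675 rad is -0.3223.

Request:
{"fn": "move_tool", "kwargs": {"moves": [{"sx":0.088, "sy":-0.046, "az":-0.0645}, {"sx":0.176, "sy":-0.092, "az":-0.1289}, {"sx":0.264, "sy":-0.138, "az":-0.1934}, {"sx":0.352, "sy":-0.184, "az":-0.2578}, {"sx":0.44, "sy":-0.228, "sz":0.04, "az":-0.3223}], "finger_gap": 0.06}}

```text
clock: 7.65
tcp_pos: [0.4683, 0.2197, 0.2568]
orientation: [1.44, 2.785, 0.008]
contact_force: [2.0, -0.2, 0.2]
grip_width: 0.0599
gripper_force: 0.0
```

```bash
python3 - <<'E'
from h import *
n='top';c=r.camera_info(n);K,R,t=c['camera_matrix'],c['R'],c['t']
d=np.load('pics/top0.npy');vs,us=np.mgrid[308:352,138:184];D=d[vs,us]
X=np.stack([(us-K[0,2])*D/K[0,0],(vs-K[1,2])*D/K[1,1],D],-1);z=((X-t)@R)[...,2]
for lo,hi,h in((.030,.046,.038),(.012,.046,.018)):
    m=(z>lo)&(z<hi);w=ray(n,np.c_[us[m],vs[m]],h)[:,:2]*1000
    e=np.linalg.eigh(np.cov(w.T));a=e[1][:,1];print(m.sum(),w.mean(0),'sd*3.46',e[0]**.5*3.46,'long axis',np.degrees(np.arctan2(a[1],a[0])),cv2.minAreaRect(w.astype(np.float32)))
# plate on seat, top view
p,_=r.grab_frame('top');u,v=map(int,proj('top',[.5677,-.0096,.078]));m=p[...,0]>140
print('plate top',quad('top',sub(m,u-30,u+30,v-25,v+25),.078))
go([.43,.313,.14],50.5)
E
```

```text
138 [428.2153 311.7433] sd*3.46 [13.3736 40.2428] long axis 142.6931047597544 ((428.1899719238281, 311.3263244628906), (14.020176887512207, 40.5089225769043), 52.27504348754883)
347 [427.9103 313.126 ] sd*3.46 [35.4726 38.168 ] long axis 125.23735665697033 ((428.4723815917969, 313.02496337890625), (40.60197830200195, 38.1976203918457), 88.52571868896484)
plate top (array([ 0.5705, -0.0079]), (57.52070617675781, 57.8373908996582), 88.31741333007812)
t 7.7 tcp [0.4627 0.2265 0.2535] y yaw 36.26 j7 -0.18 
d [0.0888 0.0243 0.1139] rot [ 0.0041 -0.0024 -0.2485]
```

Scaled: 0.11 m is 0.22, 0.09 m is 0.18, -0.28 rad is -0.1337.

Request:
{"fn": "move_tool", "kwargs": {"moves": [{"sx":0.09, "sy":0.024, "sz":0.08, "az":-0.0621}, {"sx":0.16, "sy":0.04, "sz":0.16, "az":-0.1241}, {"sx":0.18, "sy":0.052, "sz":0.22, "az":-0.1337}, {"sx":0.18, "sy":0.052, "sz":0.22, "az":-0.1337}], "finger_gap": 0.06}}

```text
clock: 8.1
tcp_pos: [0.4347, 0.3068, 0.1402]
orientation: [-1.039, -2.961, 0.007]
contact_force: [-0.8, -1.5, 0.7]
grip_width: 0.0603
gripper_force: 0.0
```

```bash
python3 - <<'E'
from h import *
go([.4283,.3117,.096],52.5)
n='top';c=r.camera_info(n);K,R,t=c['camera_matrix'],c['R'],c['t']
Z=[]
for i in range(3):
    p,d=r.grab_frame(n);vs,us=np.mgrid[225:280,290:345];D=d[vs,us]
    X=np.stack([(us-K[0,2])*D/K[0,0],(vs-K[1,2])*D/K[1,1],D],-1);Z.append(((X-t)@R)[...,2])
z=np.median(Z,0)
for zz,dd in(('plate',z),):
    m=np.zeros((480,640));m[225:280,290:345]=(dd>.0735)&(dd<.12);print(zz,quad(n,m,.078))
D=np.load('pics/top0.npy')[vs,us];X=np.stack([(us-K[0,2])*D/K[0,0],(vs-K[1,2])*D/K[1,1],D],-1);z0=((X-t)@R)[...,2]
m=np.zeros((480,640));m[225:280,290:345]=cv2.medianBlur((z0>.065).astype(np.uint8),5);print('seat',quad(n,m,.07))
E
```

```text
t 8.1 tcp [0.4347 0.3068 0.1402] y yaw 51.33 j7 -0.25 
d [0.008  0.     0.0442] rot [-0.0054 -0.002  -0.0204]
plate (array([ 0.5692, -0.0083]), (55.944068908691406, 56.74468994140625), 86.34369659423828)
seat (array([ 0.5686, -0.0092]), (55.56487274169922, 56.31312561035156), 88.3174057006836)
```

The plate sits within about 1 to 2 mm of the seat. Next is the knob grasp.

Scaled: 0.044 m is 0.088, 0.038 m is 0.076, -0.02 rad is -0.0095.

Request:
{"fn": "move_tool", "kwargs": {"moves": [{"sx":0.012, "ax":-0.0024, "ay":-0.001, "az":-0.0095}, {"sx":0.016, "sz":0.04, "ax":-0.0024, "ay":-0.001, "az":-0.0095}, {"sx":0.016, "sz":0.076, "ax":-0.0024, "ay":-0.001, "az":-0.0095}, {"sx":0.016, "sz":0.088, "ax":-0.0024, "ay":-0.001, "az":-0.0095}, {"sx":0.016, "sz":0.088, "ax":-0.0024, "ay":-0.001, "az":-0.0095}], "finger_gap": 0.06}}

```text
clock: 8.75
tcp_pos: [0.4332, 0.3101, 0.1015]
orientation: [1.018, 2.964, 0.008]
contact_force: [0.6, -0.1, -0.6]
grip_width: 0.0602
gripper_force: 0.0
```

```bash
python3 -c "
from h import *
go([.4283,.3117,.096],52.5)"
```

```text
t 8.75 tcp [0.4332 0.3101 0.1015] y yaw 52.1 j7 -0.31 
d [ 0.0049 -0.0018  0.0055] rot [ 0.0073  0.006  -0.007 ]
```

Scaled: 0.005 m is 0.01, 0.004 m is 0.008, -0.007 rad is -0.0033.

Request:
{"fn": "move_tool", "kwargs": {"moves": [{"sx":0.006, "sy":-0.004, "sz":0.006, "az":-0.0033}, {"sx":0.008, "sy":-0.004, "sz":0.01, "az":-0.0033}, {"sx":0.008, "sy":-0.004, "sz":0.01, "az":-0.0033}, {"sx":0.008, "sy":-0.004, "sz":0.01, "az":-0.0033}], "finger_gap": 0.06}}

```text
clock: 9.15
tcp_pos: [0.4287, 0.3117, 0.0963]
orientation: [1.006, 2.968, 0.009]
contact_force: [-0.3, -0.5, 0.2]
grip_width: 0.0602
gripper_force: 0.0
```

```bash
python3 -c "
from h import *
go([.4283,.3117,.096],52.5)"
```

```text
t 9.15 tcp [0.4287 0.3117 0.0963] y yaw 52.55 j7 -0.32 
d [ 0.0003 -0.0002  0.0003] rot [0.0077 0.0056 0.0008]
```

Scaled: 0.008 rad is 0.0038.

Request:
{"fn": "move_tool", "kwargs": {"moves": [{"ax":0.0038, "ay":0.0029}, {"ax":0.0038, "ay":0.0029}, {"ax":0.0038, "ay":0.0029}, {"ax":0.0038, "ay":0.0029}, {"ax":0.0038, "ay":0.0029}], "finger_gap": 0, "grip_force": 60}}

```text
clock: 9.65
tcp_pos: [0.4288, 0.3117, 0.0962]
orientation: [-1.009, -2.975, 0.0]
contact_force: [0.6, -1.0, 2.7]
grip_width: 0.0105
gripper_force: 60.6
```

Request:
{"fn": "move_tool", "kwargs": {"moves": [{}, {}, {}]}}

```text
clock: 9.95
tcp_pos: [0.4288, 0.3117, 0.0962]
orientation: [-1.009, -2.975, 0.0]
contact_force: [0.1, -0.5, 4.2]
grip_width: 0.0103
gripper_force: 60.7
```

```bash
python3 -c "
from h import *
go([.4283,.3117,.096],52.5)"
```

```text
t 9.95 tcp [0.4288 0.3117 0.0962] y yaw 52.54 j7 -0.31 
d [ 0.0004 -0.0003  0.0002] rot [-0.0003 -0.0003  0.0007]
```

Scaled: -0.145 m is -0.29, -0.11 m is -0.22.

Request:
{"fn": "move_tool", "kwargs": {"moves": [{"sz":-0.06}, {"sz":-0.14}, {"sz":-0.22}, {"sz":-0.29}, {"sz":-0.29}]}}

```text
clock: 10.45
tcp_pos: [0.4301, 0.3132, 0.2452]
orientation: [1.008, 2.972, 0.009]
contact_force: [0.2, 1.0, -1.3]
grip_width: 0.0101
gripper_force: 60.1
```

```bash
python3 -c "
from h import *
go([.568,-.0097,.24],115)"
```

```text
t 10.45 tcp [0.4301 0.3132 0.2452] y yaw 52.53 j7 -0.13 
d [-0.3059 -0.1724  0.0046] rot [ 0.0047  0.0049 -1.0903]
```

Scaled: -0.2 m is -0.4, -0.16 m is -0.32, -0.7 rad is -0.3342.

Request:
{"fn": "move_tool", "kwargs": {"moves": [{"sx":-0.08, "sy":-0.044, "az":-0.0668}, {"sx":-0.16, "sy":-0.088, "az":-0.1337}, {"sx":-0.24, "sy":-0.132, "az":-0.2005}, {"sx":-0.32, "sy":-0.176, "az":-0.2674}, {"sx":-0.4, "sy":-0.22, "az":-0.3342}]}}

```text
clock: 10.95
tcp_pos: [0.5203, 0.1004, 0.2396]
orientation: [0.082, -3.138, 0.001]
contact_force: [1.2, 0.8, -0.7]
grip_width: 0.0104
gripper_force: 60.0
```

```bash
python3 -c "
from h import *
go([.568,-.0097,.24],115)"
```

```text
t 10.95 tcp [0.5203 0.1004 0.2396] y yaw 92.99 j7 0.95 
d [-0.0419 -0.1124 -0.0005] rot [-0.0001 -0.003  -0.3842]
```

Scaled: -0.112 m is -0.224, -0.08 m is -0.16, -0.384 rad is -0.1833.

Request:
{"fn": "move_tool", "kwargs": {"moves": [{"sx":-0.028, "sy":-0.08, "az":-0.0621}, {"sx":-0.056, "sy":-0.16, "az":-0.1241}, {"sx":-0.084, "sy":-0.224, "az":-0.1833}, {"sx":-0.084, "sy":-0.224, "az":-0.1833}, {"sx":-0.084, "sy":-0.224, "az":-0.1833}]}}

```text
clock: 11.45
tcp_pos: [0.5671, -0.0083, 0.2394]
orientation: [0.665, -3.067, -0.002]
contact_force: [-0.4, 0.4, -1.1]
grip_width: 0.0104
gripper_force: 60.0
```

```bash
python3 - <<'E'
from h import *
go([.568,-.0097,.24],115)
p,d=r.grab_frame('side');u,v=map(int,proj('side',[.568,-.0097,.12]));cv2.imwrite('pics/k1.png',cv2.resize(p[v-45:v+45,u-60:u+60],(800,600),interpolation=cv2.INTER_CUBIC))
E
```

```text
t 11.45 tcp [ 0.5671 -0.0083  0.2394] y yaw 114.47 j7 1.49 
d [-0.0002 -0.0017 -0.0007] rot [ 0.002  -0.0029 -0.0092]
```

View pics/k1.png

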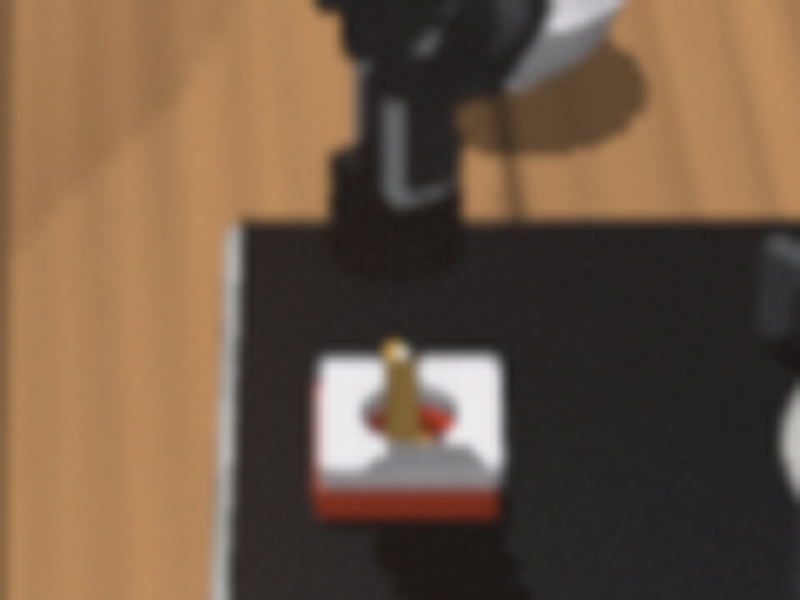

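The knob hangs upright above the spindle, with the skirt centred at column 397 and the spindle tip at about (397,350). I'll check the column and then descend to just above the tip.

The manual's scale: shifts go in shares of 50 cm and turns go in shares of 120 degrees. Converting my numbers, 0.035 m is 0.07, 0.025 m is 0.05, -0.008 rad is -0.0038.

Request:
{"fn": "move_tool", "kwargs": {"moves": [{"sy":-0.003, "sz":0.02, "az":-0.0038}, {"sy":-0.003, "sz":0.05, "az":-0.0038}, {"sy":-0.003, "sz":0.07, "az":-0.0038}, {"sy":-0.003, "sz":0.07, "az":-0.0038}]}}

```text
clock: 11.9
tcp_pos: [0.5669, -0.0084, 0.2036]
orientation: [0.683, -3.061, -0.001]
contact_force: [0.0, -0.3, -1.3]
grip_width: 0.0101
gripper_force: 60.0
```

```bash
python3 - <<'E'
from h import *
u,v=map(int,proj('side',[.568,-.0097,.12]));print('skirt col seen',u-60+397/6.667,'expected',proj('side',[.5671,-.0083,.15]))
print('tip axis expected',proj('side',[.568,-.0097,.102]))
go([.568,-.0097,.2],115)
# spindle/knob depth profile in side view: skirt silhouette columns (dark vs hob is hard -> depth)
n='side';c=r.camera_info(n);K,R,t=c['camera_matrix'],c['R'],c['t'];T=r.get_obs()['tcp_pos']
Z=[]
for i in range(3):
    p,d=r.grab_frame(n);u,v=map(int,proj(n,[T[0],T[1],T[2]-.087]))
    vs,us=np.mgrid[v-20:v+21,u-18:u+19];D=d[vs,us];X=np.stack([(us-K[0,2])*D/K[0,0],(vs-K[1,2])*D/K[1,1],D],-1);Z.append((X-t)@R)
W=np.median(Z,0);z0=T[2]-.0962
m=(W[...,2]>z0+.003)&(W[...,2]<z0+.016)&(np.abs(W[...,1]-T[1])<.04);w=W[m]
A=np.c_[2*w[:,:2],np.ones(len(w))];s=np.linalg.lstsq(A,(w[:,:2]**2).sum(1),rcond=None)[0]
print(len(w),'circle',s[:2],'R',np.sqrt(s[2]+(s[:2]**2).sum()),'x range',w[:,0].min(),w[:,0].max(),'ymin',w[:,1].min(),'tcp',T)
E
```

```text
skirt col seen 312.54702264886754 expected [312.8343 207.7549]
tip axis expected [313.2953 227.3523]
t 11.9 tcp [ 0.5669 -0.0084  0.2036] y yaw 115.17 j7 1.47 
d [-0.0005 -0.0016  0.0036] rot [ 0.0017 -0.0046  0.0029]
102 circle [ 0.5657 -0.0121] R 0.019049599397578717 x range 0.5462755738353778 0.5853679706278619 ymin -0.0330795733514469 tcp [ 0.5669 -0.0084  0.2036]
```

```bash
python3 - <<'E'
from h import *
from scipy.optimize import least_squares
n='side';c=r.camera_info(n);K,R,t=c['camera_matrix'],c['R'],c['t']
def pts(d,X0,hw,hh):
    u,v=map(int,proj(n,X0));vs,us=np.mgrid[v-hh:v+hh+1,u-hw:u+hw+1];D=d[vs,us]
    return (np.stack([(us-K[0,2])*D/K[0,0],(vs-K[1,2])*D/K[1,1],D],-1)-t)@R
def fit(w,rad):
    s=least_squares(lambda c:np.hypot(w[:,0]-c[0],w[:,1]-c[1])-rad,[w[:,0].mean(),w[:,1].max()],loss='soft_l1',f_scale=.001);return s.x,len(w),np.sqrt(np.mean(s.fun**2)),w[:,0].min(),w[:,0].max()
W=pts(np.load('pics/side0.npy'),[.568,-.0097,.09],6,10).reshape(-1,3)
w=W[(W[:,2]>.076)&(W[:,2]<.098)&(np.abs(W[:,1]+.01)<.015)];print('rod',fit(w,.007))
T=r.get_obs()['tcp_pos'];z0=T[2]-.0962
w=[]
for i in range(4):
    p,d=r.grab_frame(n);W=pts(d,[T[0],T[1],T[2]-.087],18,20).reshape(-1,3)
    w.append(W[(W[:,2]>z0+.003)&(W[:,2]<z0+.015)&(np.abs(W[:,1]-T[1]+.01)<.02)])
print('skirt',fit(np.vstack(w),.021),T)
E
```

```text
rod (array([ 0.5696, -0.0096]), 44, np.float64(0.0017145174959922278), np.float64(0.5626672374033539), np.float64(0.5713842461195445))
skirt (array([ 0.5675, -0.0094]), 357, np.float64(0.0018256237015714617), np.float64(0.546945719624032), np.float64(0.5877899905040026)) [ 0.5684 -0.0084  0.206 ]
```

```bash
python3 -c "
from h import *
go([.5696,-.0092,.199],115)"
```

```text
t 12.25 tcp [ 0.5686 -0.0087  0.2065] y yaw 115.1 j7 1.47 
d [-0.0007 -0.0009  0.0075] rot [-0.0003 -0.0002  0.0018]
```

Scaled: 0.007 m is 0.014, 0.005 m is 0.01.

Request:
{"fn": "move_tool", "kwargs": {"moves": [{"sx":-0.002, "sy":-0.002, "sz":0.004}, {"sx":-0.002, "sy":-0.002, "sz":0.01}, {"sx":-0.002, "sy":-0.002, "sz":0.014}, {"sx":-0.002, "sy":-0.002, "sz":0.014}, {"sx":-0.002, "sy":-0.002, "sz":0.014}]}}

```text
clock: 12.75
tcp_pos: [0.5695, -0.0092, 0.1988]
orientation: [0.683, -3.065, -0.0]
contact_force: [0.7, -0.7, -1.8]
grip_width: 0.0104
gripper_force: 60.0
```

Request:
{"fn": "move_tool", "kwargs": {"moves": [{"sz":0.002}, {"sz":0.004}, {"sz":0.006}, {"sz":0.008}, {"sz":0.008}]}}

```text
clock: 13.25
tcp_pos: [0.5696, -0.0091, 0.1949]
orientation: [0.683, -3.066, -0.0]
contact_force: [0.1, -0.0, -0.1]
grip_width: 0.0106
gripper_force: 60.1
```

```bash
python3 -c "
from h import *
go([.5696,-.0092,.195],115)"
```

```text
t 13.25 tcp [ 0.5696 -0.0091  0.1949] y yaw 115.11 j7 1.46 
d [ 0.     -0.0001 -0.0001] rot [ 0.0002 -0.001   0.0019]
```

Scaled: 0.003 m is 0.006, 0.002 m is 0.004.

Request:
{"fn": "move_tool", "kwargs": {"moves": [{"sz":0.002}, {"sz":0.004}, {"sz":0.006}, {"sz":0.006}]}}

```text
clock: 13.65
tcp_pos: [0.5697, -0.009, 0.192]
orientation: [0.683, -3.066, -0.0]
contact_force: [-0.2, 0.0, 1.8]
grip_width: 0.0099
gripper_force: 60.3
```

Request:
{"fn": "move_tool", "kwargs": {"moves": [{"sz":0.002}, {"sz":0.004}, {"sz":0.006}, {"sz":0.006}]}}

```text
clock: 14.05
tcp_pos: [0.5697, -0.0086, 0.1889]
orientation: [0.684, -3.066, -0.001]
contact_force: [-0.1, 3.8, 0.2]
grip_width: 0.0104
gripper_force: 60.2
```

Scaled: 0.002 m is 0.004, 0.001 m is 0.002.

Request:
{"fn": "move_tool", "kwargs": {"moves": [{"sx":-0.001, "sy":0.002}, {"sx":-0.001, "sy":0.002}, {"sx":-0.001, "sy":0.002, "sz":0.002}, {"sx":-0.001, "sy":0.002, "sz":0.004}, {"sx":-0.001, "sy":0.002, "sz":0.004}]}}

```text
clock: 14.55
tcp_pos: [0.5697, -0.0083, 0.1869]
orientation: [0.682, -3.066, 0.0]
contact_force: [0.6, 1.9, -0.4]
grip_width: 0.0103
gripper_force: 60.1
```

Request:
{"fn": "move_tool", "kwargs": {"moves": [{"sz":0.002}, {"sz":0.004}, {"sz":0.006}, {"sz":0.006}]}}

```text
clock: 14.95
tcp_pos: [0.5697, -0.0082, 0.1839]
orientation: [0.682, -3.066, 0.0]
contact_force: [2.1, 0.6, -0.1]
grip_width: 0.0105
gripper_force: 60.2
```

It's sliding on with little force. Now I'll press in against the spring.

Scaled: 0.003 m is 0.006, 0.002 m is 0.004.

Request:
{"fn": "move_tool", "kwargs": {"moves": [{"sz":0.002}, {"sz":0.004}, {"sz":0.006}, {"sz":0.006}]}}

```text
clock: 15.35
tcp_pos: [0.5697, -0.0082, 0.181]
orientation: [0.682, -3.066, 0.0]
contact_force: [2.2, 0.3, 1.9]
grip_width: 0.0104
gripper_force: 60.3
```

Request:
{"fn": "move_tool", "kwargs": {"moves": [{"sz":0.002}, {"sz":0.004}, {"sz":0.006}, {"sz":0.007}, {"sz":0.007}]}}

```text
clock: 15.85
tcp_pos: [0.5697, -0.0082, 0.1775]
orientation: [0.683, -3.066, 0.0]
contact_force: [0.5, 0.1, 3.9]
grip_width: 0.0106
gripper_force: 60.6
```

Scaled: 0.0007 m is 0.0014.

Request:
{"fn": "move_tool", "kwargs": {"moves": [{"sz":0.0014}, {"sz":0.0014}, {"sz":0.0014}, {"sz":0.0014}, {"sz":0.0014}]}}

```text
clock: 16.35
tcp_pos: [0.5697, -0.0082, 0.1768]
orientation: [0.682, -3.066, 0.0]
contact_force: [1.3, -1.0, 3.1]
grip_width: 0.0105
gripper_force: 60.7
```

```bash
python3 - <<'E'
from h import *
go([.5696,-.0082,.177],115)
n='side';c=r.camera_info(n);K,R,t=c['camera_matrix'],c['R'],c['t']
Z=[]
for i in range(4):
    p,d=r.grab_frame(n);u,v=map(int,proj(n,[.569,-.009,.09]));vs,us=np.mgrid[v-20:v+25,u:u+1];D=d[vs,us];Z.append((np.stack([(us-K[0,2])*D/K[0,0],(vs-K[1,2])*D/K[1,1],D],-1)-t)@R)
print(np.c_[np.arange(v-20,v+25),(np.median(Z,0)[:,0]*1000).round(1)][5:40])
cv2.imwrite('pics/f1.png',cv2.resize(p[v-45:v+45,u-60:u+60],(800,600),interpolation=cv2.INTER_CUBIC))
E
```

```text
t 16.35 tcp [ 0.5697 -0.0082  0.1768] y yaw 115.1 j7 1.44 
d [ 0.0001  0.     -0.0002] rot [-0.     -0.0008  0.0017]
[[216.  566.3 -23.5 140.5]
 [217.  566.2 -25.6 139.5]
 [218.  566.2 -25.2 136.8]
 [219.  566.5 -22.  132. ]
 [220.  566.4 -23.3 130.4]
 [221.  566.3 -24.  128.5]
 [222.  566.4 -23.4 125.6]
 [223.  566.3 -24.6 123.9]
 [224.  566.4 -23.5 120.6]
 [225.  566.3 -24.2 118.7]
 [226.  566.3 -24.7 116.5]
 [227.  566.3 -24.  113.4]
 [228.  566.1 -27.3 113.4]
 [229.  566.4 -23.  107.7]
 [230.  566.9 -16.6 100.4]
 [231.  566.8 -18.2  99. ]
 [232.  566.6 -21.1  98.6]
 [233.  566.4 -23.5  97.9]
 [234.  566.1 -27.3  98.2]
 [235.  566.  -28.8  96.8]
 [236.  565.9 -30.4  95.4]
 [237.  566.1 -28.   91. ]
 [238.  565.8 -31.8  91.3]
 [239.  566.  -29.3  86.8]
 [240.  566.  -28.9  84. ]
 [241.  565.9 -30.7  82.8]
 [242.  566.  -28.8  78.7]
 [243.  565.8 -31.7  78.4]
 [244.  565.6 -35.1  78.4]
 [245.  565.7 -33.9  74.9]
 [246.  565.7 -33.9  72.3]
 [247.  565.6 -35.2  70.7]
 [248.  565.3 -39.6  71.5]
 [249.  565.4 -37.   66.9]
 [250.  565.5 -36.   63.4]]
```

View pics/f1.png

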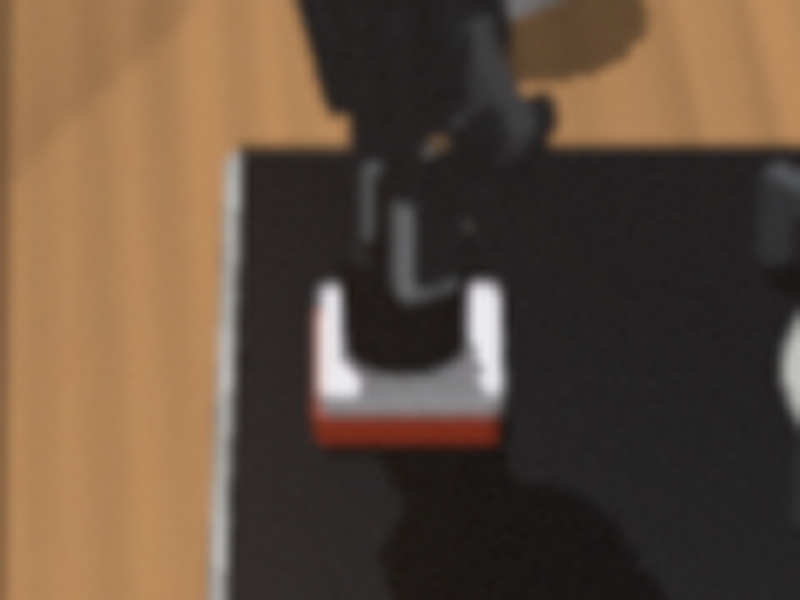

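The knob is seated on the spindle, with its skirt at (405,330) in the crop. The skirt top measures about 0.0987 m, so the spindle is roughly 7 mm in. The plate still lies square on the seat.

```bash
python3 -c "
from bench import r
print(r.hand_in())"
```

```text
the job is handed in; nothing more can be done
None
```

I placed the trim plate on the seat and let it go, about 1–2 mm off centre. The knob is turned to match the flat, pushed home and still gripped, holding the spindle about 7 mm in. I handed the job in at about 16.6 s; the hand-in call returned no verdict.

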